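Widen the tin rack and put the tin in

ROBOT

A 7-joint arm with a two-finger parallel gripper is mounted at the origin on the work surface. World frame = base frame: x ahead of the robot, y to its left, z up, the work surface at z = 0. Lengths are in m, angles in rad, forces in N, time in s.
With the tool pointing down it reaches from about 0.4 to 0.85 m from the base axis. Payload 10.4 kg.
Tool frame: the origin (TCP) lies at the very end of the fingers, on their centre line; the grasp point (between the pads) lies 19 mm behind it (arm.hold_point_z is the distance from the TCP to the grasp point, in m); z points along the fingers, y is the direction in which the jaws open and shut (so a half turn about z gives the same grasp; the last joint's range is limited). The gripper opens to 87 mm and grips with 3 to 60 N. Pads are 19 mm wide; open, the fingers measure 117 mm over their backs; the gripper's body (75 mm by 190 mm) begins 51 mm behind the grasp point.
Start: joints at [-1.264, 0.332, -0.065, 1.46, 0.022, 1.35, -0.088], TCP at [0.202, 0.591, 0.223] pointing down, gripper open.
Joint ranges: [-2.6, 2.6], [-0.5, 2.12], [-1.47, 1.34], [0.16, 2.42], [-1.27, 4.41], [0.06, 2.06], [-2.6, 2.6]. Speed limits (rad/s): [2.22, 2.22, 2.79, 2.79, 3.14, 3.14, 3.14].

INTERFACE

Orientations are given as [roll, pitch, yaw] about the fixed x, y, z axes, in that order (R = Rz(yaw) Ry(pitch) Rx(roll)).
In Python, from plant import arm gives the robot as it stands.
- The arm moves only by the shell command python3 -m handwheel 'ROWS' [OPENING] [FORCE]. ROWS is JSON, a list of rows, each a list of 2 entries, a list of its own where there are three numbers: the shift along the tool's x, y, z in mm, then the turn about the tool's z in degrees. A call has 1 to 8 rows; each row shifts and turns the commanded pose from where the row before left it, along the tool's axes as they then stand; what a row does not reach is not made up. A row lasts 1/10 s, in which the tool goes at most 50 mm and 8.59 degrees, less where a joint would pass 70% of its speed; a pose out of reach is approached as far as the arm can. A call with a gripper value outside its range is refused whole. OPENING is the opening, from 0 (shut) to 1 (fully open), set as the call begins (- or left out, the last holds). The fingers move at their own pace and stop on an object; FORCE is the grip in N (left out, the last holds). Time passes only in rows, so rows that do not move let the fingers close. It gives the time, the measured TCP pose, the force and the opening at its end, in the units of the state.
- arm.get_state(): the state, without advancing time (a new reading comes with each control period).
- arm.read_camera(name): name is "side" or "top" or "wrist"; returns (picture, depth): 400x640x3 uint8, red, green, blue; 400x640 float32, m along the optical axis (not along the pixel's ray), 0 where there is no reading.
- arm.camera_params(name): a dict with "intrinsics" (3x3 intrinsics, pixels), "eye" and "orientation" of the camera in the world. Camera axes: x right, y up, looking along -z (the intrinsics and any distortion apply to the point x, -y, -z); pixel columns grow to the right and rows downward; lengths in m; the calibration is good to about 2 mm. A picture is of the moment at which its call begins: read the wrist's pose just before it. camera_params takes no time and is no camera call; for the wrist camera it gives the pose at the moment of the call.
- arm.close_job(): hands the job in, once; it reports no verdict.
Trained networks look in the newest picture that a camera, given by its name, has taken for a name from the list of things; names that differ only in an ending like _2 or _b are one class to them, and where a whole thing is asked for, a point or a joint stands for the part that bears it (a point fixed in the world has none). Each returns a list of dicts, best first, with "p" (0 to 1); they miss things now and then, are a little off and sometimes report something else, mostly with a low value. They report only what shows in the picture. A call takes as long as a camera call. They do not tell look-alikes from the thing itself.
- arm.regions_of(camera, query): "pixels" (400x640 bool, what is visible of it) and "extent" ([left, top, right, bottom] in pixels, round what is visible of it).
- arm.pinpoint(camera, query): "centre" ([column, row] in pixels: a listed point, or the origin of a listed thing).
The state is a dict: "time": time; "joints": joint angles; "joint_vel": joint speeds; "joint_efforts": joint torques, N m; "tcp_pos": TCP position; "orientation": TCP orientation; "contact_force": force on the tool from outside, world axes, zero at the start; "wrist_torque": the same for the moment, N m; "opening": opening from 0.0 (shut) to 1.0 (fully open).
Only numpy, scipy, OpenCV 4.12 (cv2) and the standard library are available. Lean on these libraries where they do the work, as an engineer would, in place of code of your own. Each camera call takes 0.05 s, during which the arm holds its last target. There are 200 camera calls.

TASK

Make room in the little rack on the sideboard and put the tea tin in it. Squeeze the spring button of the rack's steel tube in, slide the sleeve with its end fence outwards until the button clicks fully out through the sleeve's other hole, and stop there: do not force the sleeve against the button. Then stand the tin upright on the rack's board between the two fences, let go of it, and leave the jar, the mug and the sugar bowl beside the rack where they are.

Things in the scene. Friction and masses are not known exactly. Their poses are not given: they have to be found in the camera images.
- rack: Adjustable rack, fixed to the table; origin on the table under the tube's axis, z up. Wooden board: x -95 to 35, y -128 to 152, 6 mm thick. A square steel tube runs along y, axis at x 0, z 40 mm. Fixed wooden fence at y -100 mm (x -93 to 15, 6 mm thick, top z 53). The post at the tube's other end (y 143) is 58 mm high. Tin bay: board at x -90 to -14 between the fences, open towards -x.
- sleeve (a joint): How far the steel sleeve is slid out along the rack's +y (m): 0 at the start, at most 0.079; about 5 N of friction. Square, 26 x 26 mm, around the tube (x -13 to 13, z 27 to 53 mm; y -66 to 55 at value 0). Its -y end carries the moving fence (steel, 5 mm, top z 53); the gap between the fences is 26 mm at 0. The button clicks into the second hole at a value from 0.046 to 0.066.
- sleeve_hole (a point): Centre of the sleeve's first 12 mm hole, in its +x face (x 13, z 40 mm of the rack); moves with the sleeve. At the start the button stands out of it. The second 12 mm hole is 47 to 65 mm further towards -y, exact distance unknown and not reported, in a darker 52 mm long collar that stands 2.5 mm proud of the sleeve; the collar stays at least 21 mm from the first hole's centre.
- button (a joint): How far the button is pressed in (m): 0 fully out, 0.005 flush with the sleeve, 0.0075 while it rides under the sleeve's wall. 10 mm round steel pin, conical nose 3 mm high, spring 2.5 N (out) to 5 N (in). Not flush, it blocks the sleeve. Pressed flush, it is cammed further in when the sleeve is pushed (10 to 13 N in all). In the second hole it blocks again: the sliding force rises sharply.
- button_tip (a point): Tip of the button: out, at x 18, y 30, z 40 mm of the rack, pointing along its +x, 5 mm proud of the sleeve; it never moves along y. One finger on it and the other on the sleeve's opposite face press it flush and hold the sleeve, to slide it along; a 25 N squeeze does. The side force between sleeve and button must stay under 12 N.
- bay (a point): A point on the board's upper face (z 6 mm), x -55, y -61 mm of the rack: the middle of the tin bay once it is widened.
- tin: The tea tin: a steel cylinder with a paper band, 56 mm in diameter and 100 mm high, about 0.25 kg, standing upright. Origin: centre of its underside. It is the slimmest and tallest of the four round things beside the rack.
- jar: Bystander: glass jar with white cap, 72 mm in diameter, 85 mm high. Origin: centre of its underside.
- mug: Bystander: white mug, 76 mm in diameter, 85 mm high, handle on its +y side. Origin: centre of its underside.
- sugar_bowl: Bystander: glass sugar bowl with pointed lid, 96 mm in diameter, 100 mm high. Origin: centre of its underside.
Not all that is in view belongs to the job. What is shaped like the tin but green or yellow is not meant.

How it is judged:
By the outcome, as a careful person would: the job done as asked, in the order asked, and still so for the second after the job is handed in, with the robot touching nothing.
It also fails if it takes over 67 s, if anything falls off the work surface, if the arm or the gripper's body presses on something with over 40 N, if the wrist force passes 120 N, or if a joint passes its speed limit or range.

## Working session

There is one attempt and no reset: what is moved stays moved. The work goes in short steps, Python scripts to look and compute and a shell command to move; the robot and the scene stay as the last step left them, time stands still between calls to the robot, and variables do not carry over. Pictures are saved under pics/ and viewed, about 8 in all and at most 12, crops included, and the job is handed in when it is done.

```bash
ls; mkdir -p pics; cat > h.py <<'E'
import numpy as np, cv2
from plant import arm
from scipy.spatial.transform import Rotation as R
def rot(o):
    o=np.array(o,float)
    if o.shape==(3,3): return o
    if o.size==4: return R.from_quat(o).as_matrix()
    return R.from_euler('xyz',o).as_matrix()
def ray(cp,u,v):
    K=np.array(cp['intrinsics']); d=np.linalg.inv(K)@np.array([u,v,1.])
    return rot(cp['orientation'])@np.array([d[0],-d[1],-1.])
def at_z(cp,u,v,z):
    d=ray(cp,u,v); e=np.array(cp['eye']); return e+d*(z-e[2])/d[2]
def at_d(cp,u,v,dep): return np.array(cp['eye'])+ray(cp,u,v)*dep
def proj(cp,p):
    c=rot(cp['orientation']).T@(np.array(p)-np.array(cp['eye'])); q=np.array(cp['intrinsics'])@np.array([c[0],-c[1],-c[2]]); return q[:2]/q[2]
def cloud(cp,D):
    v,u=np.mgrid[0:400,0:640]; K=np.array(cp['intrinsics'])
    d=np.stack([u,v,np.ones_like(u)],-1)@np.linalg.inv(K).T
    d=d*np.array([1,-1,-1]); P=(d*D[...,None])@rot(cp['orientation']).T+np.array(cp['eye']); P[D<=0]=np.nan; return P
E
python3 - <<'E'
from h import *
np.set_printoptions(precision=4,suppress=True)
print(arm.get_state()); ims=[]
for c in ['side','top','wrist']:
    im,d=arm.read_camera(c); cp=arm.camera_params(c); print(c,cp)
    cv2.imwrite(f'pics/{c}0.png',im[...,::-1]); np.savez(f'{c}0.npz',im=im,d=d,**{k:np.array(cp[k]) for k in cp})
    if c=='wrist': continue
    for q in ['rack','tin','jar','mug','sugar_bowl','button_tip','sleeve_hole','bay']:
        for r in arm.pinpoint(c,q)[:3]:
            u,v=r['centre']; print(q,round(r['p'],2),np.round(r['centre'],1),at_z(cp,u,v,{'button_tip':.04,'sleeve_hole':.04,'bay':.006}.get(q,0)))
E
```

```text
pics
{'time': 0.0, 'joints': array([-1.2636,  0.3329, -0.0647,  1.461 ,  0.0216,  1.3499, -0.0885]), 'joint_vel': array([-0.0011,  0.0003,  0.0002,  0.0019,  0.001 ,  0.0016, -0.0014]), 'joint_efforts': array([  0.0001, -62.3258,   0.0246, -38.9905,  -0.0615,   0.0394,
         0.0002]), 'tcp_pos': array([0.2023, 0.5909, 0.2218]), 'orientation': array([-3.1402,  0.0001,  2.8118]), 'contact_force': array([-0.3922,  0.1268,  0.136 ]), 'wrist_torque': array([ 0.0051,  0.0281, -0.0083]), 'opening': 0.9966603238072689}
side {'intrinsics': array([[450.4802,   0.    , 315.705 ],
       [  0.    , 450.4802, 200.9261],
       [  0.    ,   0.    ,   1.    ]]), 'eye': array([ 0.5072, -0.7457,  0.7144]), 'orientation': array([ 0.8321, -0.017 , -0.0065])}
rack 0.83 [341.1 211.9] [0.5826 0.0021 0.    ]
tin 0.88 [370.9 341.2] [ 0.6192 -0.3265  0.    ]
tin 0.87 [316.9 374.7] [ 0.5237 -0.3882  0.    ]
tin 0.67 [336.9 292.8] [ 0.5636 -0.2235  0.    ]
jar 0.85 [343.7 137.2] [0.6044 0.3043 0.    ]
jar 0.23 [260.7 318.5] [ 0.4219 -0.2813  0.    ]
jar 0.17 [341.7 210.8] [0.5841 0.0058 0.    ]
mug 0.56 [29
[... 555 characters left out ...]
79  0.    ]
tin 0.83 [437.2 161.9] [ 0.6236 -0.3173  0.    ]
tin 0.63 [398.1 183.5] [ 0.5721 -0.2181  0.    ]
jar 0.88 [183.4 177.8] [0.5997 0.3084 0.    ]
mug 0.83 [176.4 236.2] [0.457  0.3246 0.    ]
sugar_bowl 0.58 [427.9 246. ] [ 0.417  -0.2839  0.    ]
button_tip 0.57 [326.9 207.6] [ 0.5128 -0.0408  0.04  ]
button_tip 0.56 [305.3 180. ] [0.5801 0.0087 0.04  ]
sleeve_hole 0.66 [297.9 171.4] [0.6013 0.0259 0.04  ]
bay 0.68 [325.9 210.3] [ 0.5099 -0.0387  0.006 ]
wrist {'intrinsics': array([[332.7207,   0.    , 320.9173],
       [  0.    , 332.7207, 196.3618],
       [  0.    ,   0.    ,   1.    ]]), 'eye': array([0.1257, 0.6177, 0.3854]), 'orientation': array([-0.2972,  0.0001,  1.2403])}
```

View pics/top0.png

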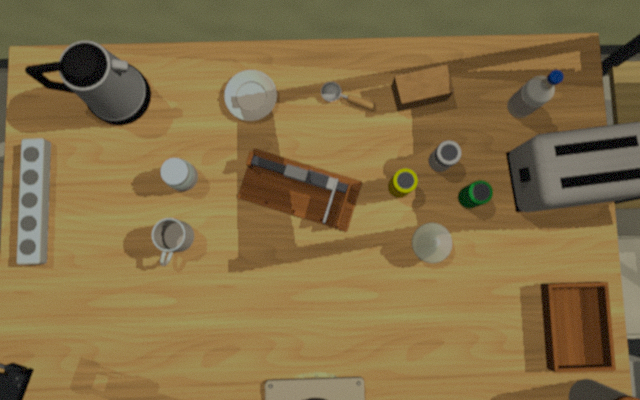

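View pics/side0.png

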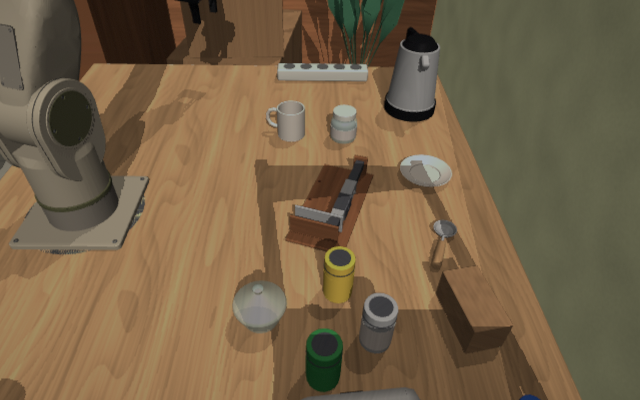

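The top view shows the rack at about (300,190), running right to upper left, with the moving fence at (330,205). The steel-coloured tin is at (447,153), the yellow look-alike at (404,182), the green one at (477,194) and the sugar bowl at (432,243). The side view agrees: grey tin at (378,322). Next I'll fit the rack and tin poses from depth.

```bash
python3 - <<'E'
from h import *
np.set_printoptions(precision=4,suppress=True)
for c in ['top','side']:
    f=np.load(f'{c}0.npz'); cp={k:f[k] for k in ['intrinsics','eye','orientation']}
    P=cloud(cp,f['d'].astype(float)).reshape(-1,3); im=f['im'].reshape(-1,3).astype(int)
    s=(P[:,0]>.42)&(P[:,0]<.72)&(P[:,1]>-.17)&(P[:,1]<.19)
    b=s&(P[:,2]>.003)&(P[:,2]<.07)
    rc=cv2.minAreaRect(P[b][:,:2].astype(np.float32)*1000); print(c,'rack rect',rc,b.sum())
    t=s&(P[:,2]>.046)&(P[:,2]<.06)
    # line through the tube/sleeve tops
    br=im.max(1)-im.min(1)
    rc2=cv2.minAreaRect(P[t][:,:2].astype(np.float32)*1000); print(' tops rect',rc2,t.sum(), 'table z',np.nanmedian(P[s&(P[:,2]<.003)][:,2]))
    for n,(x,y) in dict(tin=(.62,-.317),yel=(.572,-.218),green=(.536,-.388),sugar=(.417,-.284)).items():
        k=(np.hypot(P[:,0]-x,P[:,1]-y)<.045)&(P[:,2]>.085)
        print(n,k.sum(), cv2.minEnclosingCircle(P[k][:,:2].astype(np.float32)*1000) if k.sum()>3 else '', np.nanmax(P[k][:,2]) if k.any() else '')
E
```

```text
top rack rect ((569.9757690429688, 10.02874755859375), (359.18878173828125, 299.90277099609375), 89.94415283203125) 6352
 tops rect ((560.287841796875, 36.67523193359375), (251.41807556152344, 108.07683563232422), 71.01290130615234) 1251 table z -0.0005075265170773058
tin 494 ((626.38525390625, -321.164306640625), 29.00050163269043) 0.10550267921702661
yel 488 ((564.953369140625, -218.31863403320312), 28.35394859313965) 0.10590447279306514
green 503 ((533.9737548828125, -388.0565185546875), 28.449737548828125) 0.10714924502060885
sugar 56 ((424.5460205078125, -281.6754455566406), 9.364346504211426) 0.10236663720082029
side rack rect ((571.373291015625, 10.286972045898438), (296.95367431640625, 354.7218322753906), 0.11530298739671707) 4934
 tops rect ((559.2093505859375, 35.98389434814453), (255.50189208984375, 107.3393325805664), 70.20137786865234) 1197 table z 3.416836431419101e-05
tin 936 ((624.9234008789062, -322.3944396972656), 28.4676513671875) 0.10375549498303327
yel 727 ((562.4763793945312, -219.38751220703125), 29.3548526763916) 0.10364823096411879
green 1122 ((532.1433715820312, -389.3381652832031), 28.40271759033203) 0.10353937968179794
sugar 96 ((421.23626708984375, -281.9014587402344), 10.54841423034668) 0.10141141843821166
```

```bash
python3 -m handwheel '[[[-35,-25,0],0],[[-35,-25,0],0],[[-35,-25,0],0],[[-35,-25,0],0],[[-35,-25,0],0],[[-35,-25,0],0],[[-35,-25,0],0],[[-35,-25,0],0]]' 1 
python3 -m handwheel '[[[-35,-25,0],0],[[-35,-25,0],0],[[-35,-25,0],0],[[-35,-25,0],0],[[-35,-25,0],0],[[-35,-25,0],0],[[-35,-25,0],0],[[-35,-25,0],0]]'
python3 -m handwheel '[[[0,0,0],8.2],[[0,0,0],8.2],[[0,0,0],8.2],[[0,0,0],8.2],[[0,0,0],8.2],[[0,0,0],8.2],[[0,0,0],8.2],[[0,0,0],8.2]]'
python3 -m handwheel '[[[0,0,0],8.2],[[0,0,0],8.2],[[0,0,0],8.2],[[0,0,0],0],[[0,0,0],0]]'
cat > look.py <<'E'
from h import *
import sys
np.set_printoptions(precision=4,suppress=True)
n=sys.argv[1]; s=arm.get_state(); cp=arm.camera_params('wrist'); im,d=arm.read_camera('wrist')
print(s['tcp_pos'],s['orientation'],s['joints'],s['time'],s['contact_force'],s['opening'])
cv2.imwrite(f'pics/{n}.png',im[...,::-1]); np.savez(n,im=im,d=d,**{k:np.array(cp[k]) for k in cp})
for q in ['sleeve_hole','button_tip','rack']:
    for r in arm.pinpoint('wrist',q)[:2]: print(q,r['p'],r['centre'],at_z(cp,*r['centre'],0 if q=='rack' else .04))
P=cloud(cp,d.astype(float)).reshape(-1,3)
t=(P[:,0]>.45)&(P[:,0]<.70)&(P[:,1]>-.17)&(P[:,1]<.19)&(P[:,2]>.046)&(P[:,2]<.062)
print(cv2.minAreaRect(P[t][:,:2].astype(np.float32)*1000),t.sum())
E
python3 look.py w1
```

```text
time: 1.75
tcp_pos: [0.4033, 0.3099, 0.2228]
orientation: [3.141, 0.0, 2.812]
contact_force: [0.4, 0.9, 0.0]
opening: 1.005
time: 2.55
tcp_pos: [0.6035, 0.0302, 0.2228]
orientation: [3.141, 0.0, 2.812]
contact_force: [1.2, 0.7, 0.4]
opening: 0.999
time: 3.35
tcp_pos: [0.6027, 0.0316, 0.2226]
orientation: [3.141, -0.0, 1.661]
contact_force: [0.5, -0.9, 0.7]
opening: 1.0
time: 3.85
tcp_pos: [0.6027, 0.0317, 0.2225]
orientation: [-3.142, -0.0, 1.242]
contact_force: [-0.4, 0.1, 0.2]
opening: 1.003
[0.6027 0.0317 0.2225] [-3.1416 -0.      1.242 ] [-0.6518  0.3214  0.6584  1.5526 -0.2001  1.3361 -0.3003] 3.85 [-0.4287  0.0516  0.176 ] 1.0031204387807315
sleeve_hole 0.77 [331.7, 179.4] [0.6112 0.0224 0.04  ]
button_tip 0.55 [334.7, 176.7] [0.6152 0.0241 0.04  ]
rack 0.77 [320.1, 191.4] [0.5913 0.0028 0.    ]
((589.4105834960938, 36.157615661621094), (236.5041961669922, 96.9028091430664), 56.05141830444336) 5811
```

View pics/w1.png

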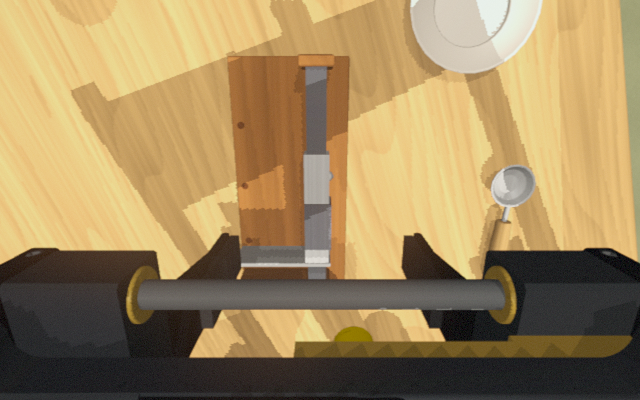

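The wrist view shows the rack nearly vertical. The post is at (316,61), the sleeve at columns 303–329, rows 154–203, and the button nub at about (331,176). The darker collar is at rows 204–248 and the moving fence at row 255. I'll now refine the pose.

```bash
cat > fit.py <<'E'
from h import *
import sys
np.set_printoptions(precision=4,suppress=True)
f=np.load(sys.argv[1]+'.npz'); cp={k:f[k] for k in ['intrinsics','eye','orientation']}
P=cloud(cp,f['d'].astype(float)); Z=P[...,2]; v=np.arange(400)[:,None]+0*Z
g=(v<235)
yaw=np.radians(-19.2); o=np.array([.589,.002])
for it in range(4):
    c,s=np.cos(yaw),np.sin(yaw); X=(P[...,0]-o[0])*c+(P[...,1]-o[1])*s; Y=-(P[...,0]-o[0])*s+(P[...,1]-o[1])*c
    top=g&(Z>.046)&(Z<.057)&(abs(X)<.03)&(Y>-.05)&(Y<.05)
    ys=[];l=[];r=[]
    for row in np.unique(v[top]):
        k=top&(v==row)
        if k.sum()>12: ys.append(np.median(Y[k])); l.append(X[k].min()); r.append(X[k].max())
    m=(np.array(l)+r)/2; a,b=np.polyfit(ys,m,1)
    bd=g&(Z>.002)&(Z<.012)&(X>-.13)&(X<.06)&(Y<.17)&(Y>-.04)
    bl=[X[bd&(v==q)].min() for q in range(75,230,5)]; by=[np.median(Y[bd&(v==q)]) for q in range(75,230,5)]
    post=g&(Z>.05)&(Z<.065)&(abs(X)<.04)&(Y>.12)
    print('sleeve mid slope,offset',a,b,'width',np.median(np.array(r)-l),'n',len(ys),'boardleft(-95)',np.polyfit(by,bl,1),'post y',Y[post].min(),Y[post].max(),'board y max(152)',np.percentile(Y[bd],99.8),'sleeve ymax',Y[top].max(), 'z',np.median(Z[top]))
    yaw-=a; o=o+b*np.array([c,s])
print('yaw',np.degrees(yaw),'o',o)
def W(x,y,z=.04):
    c,s=np.cos(yaw),np.sin(yaw); return np.array([o[0]+c*x-s*y,o[1]+s*x+c*y,z])
for n,p in dict(button=(.018,.03,.04),post1=(0,.143,.058),sl_end=(0,.055,.053),coll=(0,.009,.053),bt=(0,.152,.006)).items(): print(n,W(*p),proj(cp,W(*p)))
E
python3 fit.py w1
python3 - <<'E'
import cv2
a=cv2.imread('pics/w1.png')[40:290,220:370]; cv2.imwrite('pics/w1c.png',cv2.resize(a,None,fx=2.4*1.0,fy=2.4,interpolation=cv2.INTER_CUBIC))
E
```

```text
sleeve mid slope,offset -0.0249014420754169 -0.001613088489024141 width 0.025930244116201505 n 74 boardleft(-95) [-0.0351 -0.1085] post y 0.12000385967201385 0.14884559797705343 board y max(152) 0.16683437673703008 sleeve ymax 0.04999547097565928 z 0.05441802686750202
sleeve mid slope,offset -4.327774246082702e-05 -1.3087092521494197e-06 width 0.0259190703952976 n 74 boardleft(-95) [-0.0504 -0.1066] post y 0.12001340880377308 0.14899995276304304 board y max(152) 0.16619562390869533 sleeve ymax 0.04995457739350773 z 0.05441802686750202
sleeve mid slope,offset -9.588477480309677e-08 -2.0120532344232664e-09 width 0.025919036982593107 n 74 boardleft(-95) [-0.0504 -0.1066] post y 0.12001323496151671 0.1490005041723812 board y max(152) 0.16619494150518022 sleeve ymax 0.04995460002843412 z 0.05441802686750202
sleeve mid slope,offset -2.1235271870518835e-10 -4.4611171582689734e-12 width 0.0259190369085111 n 74 boardleft(-95) [-0.0504 -0.1066] post y 0.12001323457610766 0.14900050539375598 board y max(152) 0.16619493999292317 sleeve ymax 0.04995460007847927 z 0.05441802686750202
yaw -17.770767327339435 o [0.5875 0.0025]
button [0.6138 0.0256 0.04  ] [333.0441 175.8476]
post1 [0.6311 0.1387 0.058 ] [312.9921  60.4676]
sl_end [0.6043 0.0549 0.053 ] [315.3985 155.0055]
coll [0.5902 0.0111 0.053 ] [316.4588 198.6154]
bt [0.6339 0.1473 0.006 ] [313.8719  56.1222]
```

View pics/w1c.png

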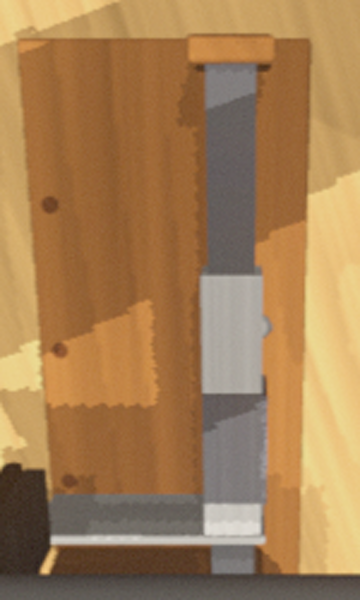

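The crop confirms the sleeve is centred at column 316.7, the post at 316.3, and the button at about (331,176). The collar bulges on the +x side only, which biased my depth fit, so I'll use symmetric features instead.

```bash
python3 - <<'E'
from h import *
np.set_printoptions(precision=4,suppress=True)
f=np.load('w1.npz'); cp={k:f[k] for k in ['intrinsics','eye','orientation']}
g=cv2.cvtColor(f['im'],cv2.COLOR_RGB2GRAY).astype(float); D=f['d']
P=cloud(cp,D.astype(float)); Z=P[...,2]
pts=[]
for r in list(range(75,150,5))+list(range(160,200,4)):
    z=.053 if r>155 else .05
    # strongest depth edges of tube top
    k=[u for u in range(295,340) if Z[r,u]>.042]
    pts.append(np.r_[r,at_z(cp,(k[0]+k[-1])/2,r,np.nanmedian(Z[r,k]))[:2],len(k),np.nanmedian(Z[r,k])])
pts=np.array(pts); print(pts[::4])
x,y=pts[:,1],pts[:,2]; a,b=np.polyfit(y,x,1); print('yaw',-np.degrees(np.arctan(a)),'resid mm',np.round((x-a*y-b)*1000,1))
yaw=-np.arctan(a)
e=at_z(cp,316.5,40+273/2.4,.053); post=at_z(cp,316.3,61,.058)
d=np.array([-np.sin(yaw),np.cos(yaw)])
for n,q,yy in [('sleeve end',e,.055),('post',post,.143)]: print(n,'origin',q[:2]-d*yy)
E
```

```text
[[ 75.       0.6288   0.1267  21.       0.0505]
 [ 95.       0.6228   0.1096  21.       0.0508]
 [115.       0.6171   0.0918  20.       0.0504]
 [135.       0.6108   0.0735  20.       0.0511]
 [164.       0.6014   0.0463  26.       0.0538]
 [180.       0.5974   0.03    27.       0.0537]
 [196.       0.5908   0.0142  25.       0.0537]]
yaw -18.412878308429313 resid mm [ 0.1  0.  -0.  -0.1 -0.2  0.3  0.2  0.1  0.1  0.  -0.  -0.1 -0.2 -0.2
 -0.3 -0.5 -0.5 -0.6  0.4  2.   0.9 -0.3 -0.3 -0.4 -0.4]
sleeve end origin [0.5884 0.0036]
post origin [0.5887 0.0016]
```

```bash
python3 -m handwheel '[[[-2.5,-4.5,30],-0.4],[[0,0,40],0],[[0,0,40],0],[[0,0,30],0],[[0,0,20],0],[[0,0,20],0],[[0,0,15],0],[[0,0,6.5],0]]' 1 
python3 -m handwheel '[[[0,0,0],0],[[0,0,0],0]]'; python3 look.py w2
```

```text
time: 4.85
tcp_pos: [0.5969, 0.0306, 0.0197]
orientation: [-3.14, 0.001, 1.245]
contact_force: [-0.3, 0.2, 0.7]
opening: 1.0
time: 5.05
tcp_pos: [0.5982, 0.0306, 0.0218]
orientation: [3.141, -0.001, 1.245]
contact_force: [-0.4, 0.2, -0.2]
opening: 0.999
[0.5982 0.0306 0.0218] [ 3.1406 -0.0006  1.2446] [-0.5837  0.5189  0.5762  1.7606 -0.3362  0.9605 -0.1988] 5.05 [-0.4202  0.2018 -0.2244] 0.9989971378314839
button_tip 0.47 [354.9, 267.9] [0.6133 0.0255 0.04  ]
rack 0.67 [321.2, 279.7] [0.5881 0.0018 0.    ]
rack 0.5 [232.6, 364.5] [ 0.5094 -0.0411  0.    ]
((599.5313110351562, 69.46039581298828), (104.2188491821289, 143.28977966308594), 2.8804051876068115) 18518
```

View pics/w2.png

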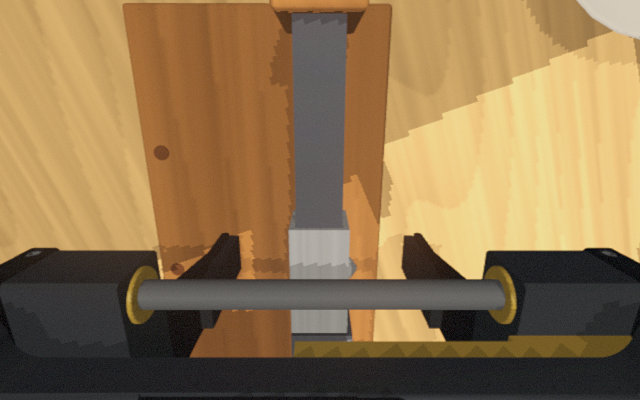

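The button at (354,268) is level with the fingertips, and the sleeve is centred between the fingers (columns 290–349). Now I'll squeeze.

```bash
python3 -m handwheel '[[[0,0,0],0],[[0,0,0],0],[[0,0,0],0],[[0,0,0],0],[[0,0,0],0],[[0,0,0],0],[[0,0,0],0],[[0,0,0],0]]' 0 25
```

```text
time: 6.05
tcp_pos: [0.5979, 0.0306, 0.0211]
orientation: [3.141, -0.0, 1.244]
contact_force: [2.7, -0.5, 0.1]
opening: 0.357
```

```bash
python3 -m handwheel '[[[0,0,0],0],[[0,0,0],0],[[0,0,0],0],[[0,0,0],0]]' 0 25
```

```text
time: 6.45
tcp_pos: [0.5974, 0.0307, 0.0211]
orientation: [-3.141, -0.0, 1.244]
contact_force: [-3.4, 0.9, 4.4]
opening: 0.298
```

Flush: an opening of 0.298 is 25.9 mm. Now I'll slide gently.

```bash
python3 -m handwheel '[[[1,0,0],0],[[1,0,0],0],[[0,0,0],0]]'; python3 -m handwheel '[[[1,0,0],0],[[1,0,0],0],[[0,0,0],0]]'
```

```text
time: 6.75
tcp_pos: [0.5975, 0.0311, 0.0211]
orientation: [-3.14, 0.002, 1.243]
contact_force: [-6.8, -3.3, 7.8]
opening: 0.294
time: 7.05
tcp_pos: [0.5979, 0.0324, 0.0211]
orientation: [-3.14, 0.002, 1.243]
contact_force: [-8.3, -5.0, 8.7]
opening: 0.297
```

```bash
python3 -m handwheel '[[[1,-1,0],0],[[1,0,0],0],[[0,0,0],0]]'; python3 -m handwheel '[[[1,0,0],0],[[1,0,0],0],[[0,0,0],0]]'
```

```text
time: 7.35
tcp_pos: [0.5982, 0.0334, 0.0211]
orientation: [3.141, 0.003, 1.242]
contact_force: [-4.9, -8.9, 6.7]
opening: 0.3
time: 7.65
tcp_pos: [0.5986, 0.0345, 0.0211]
orientation: [3.141, 0.004, 1.242]
contact_force: [-5.5, -10.4, 5.8]
opening: 0.297
```

```bash
python3 -m handwheel '[[[1,0,0],0],[[1,0,0],0],[[0,0,0],0]]'; python3 -m handwheel '[[[1,0,0],0],[[1,0,0],0],[[0,0,0],0]]'; python3 look.py w3; python3 - <<'E'
import cv2
a=cv2.imread('pics/w3.png')[190:350,220:420]; cv2.imwrite('pics/w3c.png',cv2.resize(a,None,fx=3,fy=3,interpolation=cv2.INTER_CUBIC))
E
```

```text
time: 7.95
tcp_pos: [0.5991, 0.0358, 0.0211]
orientation: [-3.142, 0.005, 1.241]
contact_force: [-6.8, -11.4, 8.1]
opening: 0.301
time: 8.25
tcp_pos: [0.6006, 0.0404, 0.0211]
orientation: [3.141, 0.002, 1.243]
contact_force: [-1.6, -4.4, 2.8]
opening: 0.297
[0.6006 0.0404 0.0211] [3.1408 0.0017 1.2431] [-0.5969  0.5263  0.5742  1.7517 -0.3364  0.9633 -0.2177] 8.25 [-1.5988 -4.4348  2.815 ] 0.296882086208939
sleeve_hole 0.73 [349.3, 268.5] [0.6132 0.0362 0.04  ]
((612.8722534179688, 78.08277130126953), (138.58670043945312, 49.43134307861328), 70.72969055175781) 18572
```

View pics/w3c.png

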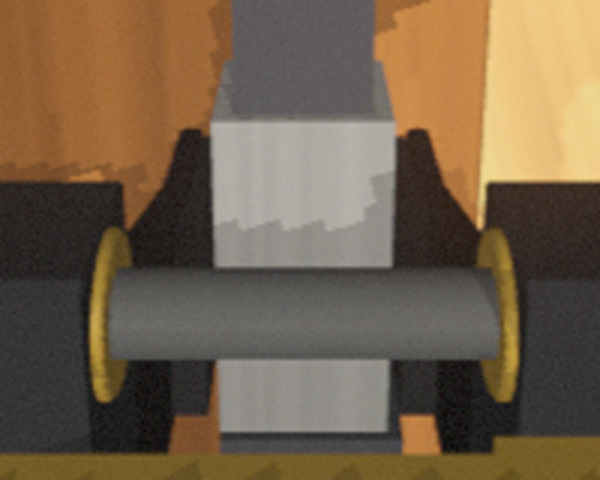

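The force fell to about 4.7 N and the sleeve moved with the tool: its end stayed at image row 230. The button now rides under the wall, so I'll go on to about 38 mm.

```bash
python3 -m handwheel '[[[3,0,0],0],[[3,0,0],0],[[3,0,0],0],[[3,0,0],0],[[3,0,0],0],[[3,0,0],0],[[3,0,0],0],[[0,0,0],0]]';  python3 -m handwheel '[[[3,0,0],0],[[3,0,0],0],[[0,0,0],0]]'
```

```text
time: 9.25
tcp_pos: [0.6075, 0.0606, 0.0211]
orientation: [3.141, 0.002, 1.243]
contact_force: [-0.6, -4.4, 3.6]
opening: 0.296
time: 9.55
tcp_pos: [0.6094, 0.0662, 0.0211]
orientation: [3.141, 0.002, 1.243]
contact_force: [-0.8, -5.0, 3.8]
opening: 0.297
```

```bash
python3 -m handwheel '[[[2,0,0],0],[[2,0,0],0],[[2,0,0],0],[[0,0,0],0]]'; python3 -m handwheel '[[[1,0,0],0],[[1,0,0],0],[[0,0,0],0]]'
```

```text
time: 9.95
tcp_pos: [0.6113, 0.0717, 0.0211]
orientation: [3.141, 0.002, 1.243]
contact_force: [-2.5, -4.9, 3.8]
opening: 0.298
time: 10.25
tcp_pos: [0.6118, 0.0733, 0.0211]
orientation: [3.141, 0.002, 1.243]
contact_force: [-2.0, -7.1, 5.5]
opening: 0.294
```

```bash
python3 -m handwheel '[[[1,0,0],0],[[1,0,0],0],[[0,0,0],0]]'
```

```text
time: 10.55
tcp_pos: [0.6125, 0.0752, 0.0211]
orientation: [3.141, 0.002, 1.243]
contact_force: [-1.8, -6.2, 4.9]
opening: 0.296
```

```bash
python3 -m handwheel '[[[1,0,0],0],[[1,0,0],0],[[0,0,0],0]]'
```

```text
time: 10.85
tcp_pos: [0.6136, 0.0787, 0.0212]
orientation: [3.14, 0.0, 1.244]
contact_force: [2.2, -3.6, 1.7]
opening: 0.296
```

```bash
python3 -m handwheel '[[[1,0,0],0],[[1,0,0],0],[[0,0,0],0]]'
```

```text
time: 11.15
tcp_pos: [0.6141, 0.0804, 0.0211]
orientation: [3.14, 0.001, 1.244]
contact_force: [1.3, -5.6, 0.9]
opening: 0.294
```

```bash
python3 -m handwheel '[[[1,0,0],0],[[1,0,0],0],[[0,0,0],0]]'
```

```text
time: 11.45
tcp_pos: [0.6148, 0.0822, 0.0212]
orientation: [3.14, 0.001, 1.244]
contact_force: [1.9, -5.9, 1.6]
opening: 0.295
```

```bash
python3 look.py w4; python3 - <<'E'
from h import *
for n in ['w2','w3','w4']:
    f=np.load(n+'.npz'); g=cv2.cvtColor(f['im'],cv2.COLOR_RGB2GRAY).astype(float)[:,300:340].mean(1)
    d=np.diff(cv2.GaussianBlur(g[:,None],(1,5),0)[:,0]); r=215+np.argmax(d[215:245]); print(n,r,np.round(d[r-2:r+3],1), 'lower edge',300+np.argmin(d[300:345]))
a=cv2.imread('pics/w4.png')[190:350,220:420]; cv2.imwrite('pics/w4c.png',cv2.resize(a,None,fx=3,fy=3,interpolation=cv2.INTER_CUBIC))
E
```

```text
[0.6148 0.0822 0.0212] [3.1404 0.0006 1.244 ] [-0.6393  0.5592  0.5606  1.7006 -0.3449  0.9812 -0.2802] 11.45 [ 1.8734 -5.9458  1.6276] 0.29495887445037144
sleeve_hole 0.69 [349.5, 266.4] [0.6277 0.079  0.04  ]
rack 0.81 [324.1, 351.0] [0.5891 0.0014 0.    ]
((619.6091918945312, 98.95457458496094), (94.81746673583984, 49.687652587890625), 71.2260513305664) 11407
w2 229 [12.  18.9 21.  14.3  5. ] lower edge 332
w3 229 [ 7.7 14.5 21.1 19.6 10. ] lower edge 333
w4 229 [ 7.4 14.3 21.  19.7 10. ] lower edge 333
```

View pics/w4c.png

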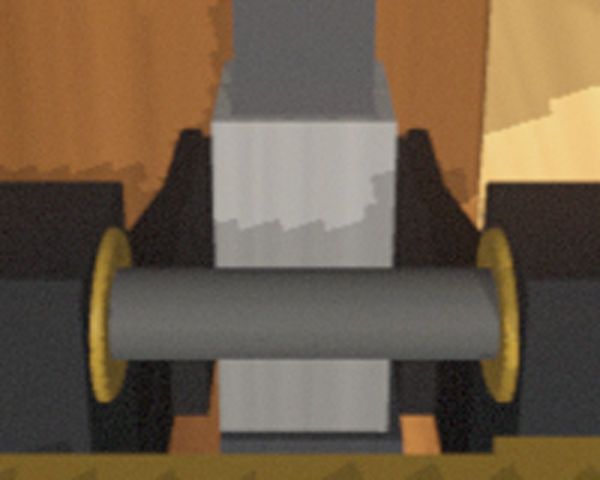

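No slip since the last look: the sleeve end is at row 229 in both pictures. The travel is about 54 mm with no block yet, so I'll continue one step at a time.

```bash
python3 -m handwheel '[[[1,0,0],0],[[1,0,0],0],[[0,0,0],0]]'
```

```text
time: 11.95
tcp_pos: [0.6149, 0.0826, 0.0211]
orientation: [3.141, 0.002, 1.243]
contact_force: [-1.4, -9.2, 5.0]
opening: 0.299
```

It moved only 0.4 mm of the commanded 2 mm and the force rose to 9 N, so it's probably blocked by the button. I'll unload, let go, rise and look.

```bash
python3 -m handwheel '[[[-1.5,0,0],0],[[0,0,0],0]]'; python3 -m handwheel '[[[0,0,0],0],[[0,0,0],0],[[0,0,0],0],[[0,0,0],0],[[0,0,0],0],[[0,0,0],0]]' 1; python3 -m handwheel '[[[0,0,-15],0],[[0,0,-35],0],[[0,0,-45],0],[[-45,0,-10],0],[[-45,0,0],0],[[0,0,0],0],[[0,0,0],0]]'; python3 look.py w5;  python3 - <<'E'
import cv2
a=cv2.imread('pics/w5.png')[20:270,200:440]; cv2.imwrite('pics/w5c.png',cv2.resize(a,None,fx=2.4,fy=2.4,interpolation=cv2.INTER_CUBIC))
E
```

```text
time: 12.15
tcp_pos: [0.6149, 0.0826, 0.0212]
orientation: [3.14, 0.001, 1.244]
contact_force: [1.1, -5.0, 1.8]
opening: 0.291
time: 12.75
tcp_pos: [0.6144, 0.0837, 0.021]
orientation: [-3.142, -0.0, 1.245]
contact_force: [-0.8, 0.7, 0.4]
opening: 0.757
time: 13.45
tcp_pos: [0.5857, -0.0028, 0.1273]
orientation: [3.141, -0.001, 1.242]
contact_force: [0.5, 0.2, -0.1]
opening: 1.001
[ 0.5857 -0.0028  0.1273] [ 3.1407 -0.0013  1.2418] [-0.6055  0.3619  0.6542  1.7185 -0.2403  1.1411 -0.2109] 13.45 [ 0.5139  0.162  -0.1105] 1.0007234036271826
sleeve_hole 0.62 [340.0, 78.6] [0.6277 0.0796 0.04  ]
rack 0.76 [321.1, 182.4] [0.5872 0.0022 0.    ]
rack 0.5 [336.6, 79.7] [0.6275 0.0807 0.    ]
((555.3067626953125, 29.55420684814453), (236.72483825683594, 107.94960021972656), 70.68506622314453) 11502
```

View pics/w5c.png

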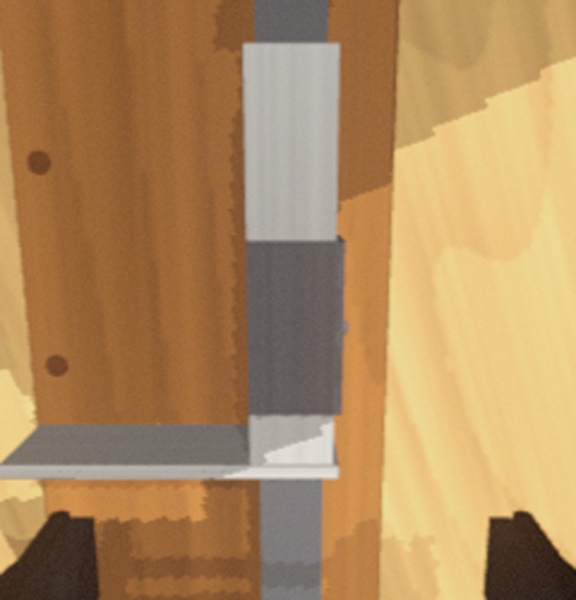

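The button nub shows on the collar's +x edge at about crop (346,327), which is full-picture (344,156). I'll check how far out it is, plus the gap and the bay position.

```bash
python3 - <<'E'
from h import *
np.set_printoptions(precision=4,suppress=True)
f=np.load('w5.npz'); cp={k:f[k] for k in ['intrinsics','eye','orientation']}
yaw=np.radians(-18.4); c,s=np.cos(yaw),np.sin(yaw)
# origin from sleeve centre cols (crop): light part rows 45..240
L=lambda u,v,z: at_z(cp,200+u/2.4,20+v/2.4,z)[:2]
def loc(q,o): d=q-o; return np.array([c*d[0]+s*d[1],-s*d[0]+c*d[1]])
o=np.array([.5882,.0022])
for n,a in dict(sl_tl=(244,44,.053),sl_tr=(339,44,.053),coll_t=(295,240,.053),coll_b=(295,415,.053),fence_bot_top=(168,467,.053),fence_r=(338,467,.053),collR=(342,330,.053),nub=(348,327,.04)).items(): print(n,loc(L(*a),o)*1000)
W=lambda x,y,z:np.array([o[0]+c*x-s*y,o[1]+s*x+c*y,z])
for n,p in dict(out=(.018,.03,.04),half=(.0155,.03,.04)).items(): print(n,(proj(cp,W(*p))-[200,20])*2.4)
print('bay',W(-.055,-.061,0))
E
```

```text
sl_tl [-12.8088 110.3284]
sl_tr [ 12.9634 110.1151]
coll_t [ 0.677  58.2606]
coll_b [0.3215 5.3278]
fence_bot_top [-39.8935 -11.4278]
fence_r [ 13.7877 -11.9076]
collR [14.5951 31.768 ]
nub [17.3293 30.3425]
out [350.1081 328.056 ]
half [342.1994 328.1242]
bay [ 0.5168 -0.0383  0.    ]
```

The rack frame checks out: the sleeve is at 55 mm and the button tip at x ≈ 17.3 (18 when fully out), so the click is confirmed. Next is the tin.

```bash
python3 -m handwheel '[[[0,0,-40],0],[[0,0,-40],0],[[-20,10,-20],0],[[0,0,0],0]]' 1
python3 -m handwheel '[[[-38.5,18.5,0],0],[[-38.5,18.5,0],0],[[-38.5,18.5,0],0],[[-38.5,18.5,0],0],[[-38.5,18.5,0],0],[[-38.5,19,0],0],[[-38,19,0],0],[[0,0,0],0]]'
python3 - <<'E'
from h import *
s=arm.get_state(); cp=arm.camera_params('wrist'); im,d=arm.read_camera('wrist'); print(s['tcp_pos'],s['orientation'])
P=cloud(cp,d.astype(float)).reshape(-1,3)
k=(np.hypot(P[:,0]-.6255,P[:,1]+.322)<.045)&(P[:,2]>.085)&(P[:,2]<.115); print(k.sum(),cv2.minEnclosingCircle(P[k][:,:2].astype(np.float32)*1000))
for r in arm.pinpoint('top','tin')[:1]+arm.pinpoint('wrist','tin')[:3]: print(r)
E
```

```text
time: 14.05
tcp_pos: [0.5904, -0.0261, 0.2294]
orientation: [3.136, -0.001, 1.242]
contact_force: [-0.4, -2.0, -0.3]
opening: 0.999
time: 14.85
tcp_pos: [0.6238, -0.3265, 0.2237]
orientation: [-3.139, 0.004, 1.237]
contact_force: [-0.6, -0.8, 0.2]
opening: 0.998
[ 0.62379809 -0.32651693  0.22373544] [-3.13870988  0.0036842   1.23738738]
3046 ((625.12939453125, -321.5218811035156), 27.91340446472168)
{'centre': [467.7, 196.3], 'p': 0.98}
{'centre': [242.0, 90.1], 'p': 0.82}
{'centre': [323.0, 163.6], 'p': 0.71}
{'centre': [267.6, 234.8], 'p': 0.69}
```

```bash
python3 -m handwheel '[[[0,0,0],0],[[0,0,0],0]]'
```

```text
time: 15.2
tcp_pos: [0.6267, -0.3186, 0.2259]
orientation: [-3.142, -0.001, 1.247]
contact_force: [-0.5, -1.0, 0.8]
opening: 1.0
```

```bash
python3 -m handwheel '[[[-3,0,30],0],[[0,0,40],0],[[0,0,35],0],[[0,0,25],0],[[0,0,20],0],[[0,0,11],0],[[0,0,0],0],[[0,0,0],0]]' 1
python3 -m handwheel '[[[0,0,0],0],[[0,0,0],0],[[0,0,0],0],[[0,0,0],0],[[0,0,0],0],[[0,0,0],0],[[0,0,0],0],[[0,0,0],0]]' 0 25
```

```text
time: 16.0
tcp_pos: [0.6257, -0.3233, 0.0661]
orientation: [3.14, 0.0, 1.245]
contact_force: [0.1, -0.5, 0.4]
opening: 1.001
time: 16.8
tcp_pos: [0.6252, -0.3234, 0.0652]
orientation: [3.141, -0.0, 1.244]
contact_force: [1.3, -1.1, 1.0]
opening: 0.638
```

```bash
python3 -m handwheel '[[[0,0,-10],0],[[0,0,-25],0],[[0,0,-35],0],[[0,0,-35],0],[[0,0,-25],0],[[0,0,-10],0],[[0,0,0],0]]'
python3 -m handwheel '[[[20,-16,0],0],[[35,-28,0],0],[[35,-28.5,0],0],[[35,-28.5,0],0],[[35,-28.5,0],0],[[35,-28.5,0],0],[[26,-21,0],0],[[15,-13,0],0]]'
python3 -m handwheel '[[[0,0,0],0],[[0,0,0],0],[[0,0,0],0]]'
```

```text
time: 17.5
tcp_pos: [0.6253, -0.3237, 0.2061]
orientation: [3.14, -0.0, 1.244]
contact_force: [0.4, -0.9, -2.5]
opening: 0.632
time: 18.3
tcp_pos: [0.517, -0.0347, 0.2032]
orientation: [-3.139, 0.0, 1.249]
contact_force: [-0.1, 0.9, -1.9]
opening: 0.639
time: 18.6
tcp_pos: [0.5186, -0.0394, 0.2043]
orientation: [-3.141, 0.001, 1.243]
contact_force: [-0.4, -0.4, -2.6]
opening: 0.638
```

```bash
python3 -m handwheel '[[[1.5,0,25],0],[[0,0,35],0],[[0,0,30],0],[[0,0,20],0],[[0,0,10],0],[[0,0,5],0],[[0,0,0],0],[[0,0,0],0]]'; python3 look.py w6
```

```text
time: 19.4
tcp_pos: [0.52, -0.037, 0.0809]
orientation: [3.14, -0.001, 1.244]
contact_force: [0.4, 0.5, -2.7]
opening: 0.637
[ 0.52   -0.037   0.0809] [ 3.1404 -0.0006  1.2442] [-0.6209  0.2747  0.6904  1.9289 -0.2061  1.0071 -0.1648] 19.4 [ 0.3816  0.4664 -2.6614] 0.6366427229346088
rack 0.75 [397.1, 127.7] [0.5903 0.0002 0.    ]
((549.209716796875, 10.766197204589844), (151.71563720703125, 107.69612884521484), 66.82748413085938) 13824
```

View pics/w6.png

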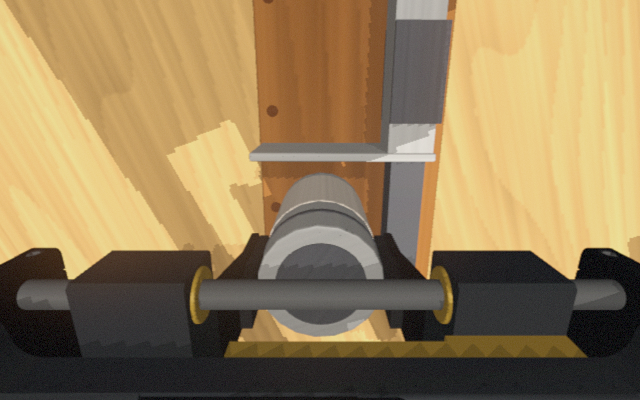

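The tin at (320,280) sits clear of the moving fence (row 157) and left of the tube. In the rack frame its centre is at about (−52, −57) mm, mid-gap. Lowering now.

```bash
python3 -m handwheel '[[[0,0,4],0],[[0,0,3],0],[[0,0,1.5],0],[[0,0,0],0],[[0,0,0],0]]'
```

```text
time: 20.1
tcp_pos: [0.5193, -0.0368, 0.0715]
orientation: [-3.141, 0.0, 1.244]
contact_force: [1.2, -0.2, -2.8]
opening: 0.642
```

```bash
python3 -m handwheel '[[[0,0,0.7],0],[[0,0,0.5],0],[[0,0,0],0],[[0,0,0],0]]'
```

```text
time: 20.5
tcp_pos: [0.5196, -0.0368, 0.071]
orientation: [3.141, -0.001, 1.244]
contact_force: [-3.6, 0.2, 6.3]
opening: 0.636
```

Contact: the vertical force changed from −2.8 to +6.3 N. Now I'll release and rise straight up.

```bash
python3 -m handwheel '[[[0,0,-0.5],0],[[0,0,0],0],[[0,0,0],0],[[0,0,0],0],[[0,0,0],0],[[0,0,0],0],[[0,0,0],0],[[0,0,0],0]]' 1
python3 -m handwheel '[[[0,0,-10],0],[[0,0,-25],0],[[0,0,-40],0],[[0,0,-40],0],[[0,0,-40],0],[[-40,0,-20],0],[[-40,0,0],0],[[-40,0,0],0]]'
python3 -m handwheel '[[[0,0,0],0],[[0,0,0],0],[[0,0,0],0]]'
python3 look.py w7; python3 - <<'E'
from h import *
np.set_printoptions(precision=4,suppress=True)
ims=[]
for c in ['top','side']:
    im,d=arm.read_camera(c); cp=arm.camera_params(c); P=cloud(cp,d.astype(float)).reshape(-1,3)
    k=(np.hypot(P[:,0]-.52,P[:,1]+.036)<.05)&(P[:,2]>.09)&(P[:,2]<.13); print(c,k.sum(),cv2.minEnclosingCircle(P[k][:,:2].astype(np.float32)*1000) if k.sum()>3 else '',np.nanmedian(P[k][:,2]))
    for q in ['jar','mug','sugar_bowl']: print(q,[at_z(cp,*r['centre'],0)[:2] for r in arm.pinpoint(c,q)[:1]])
    ims.append(im[:,60:460] if c=='top' else im[:,200:600])
cv2.imwrite('pics/end.png',np.hstack(ims)[...,::-1])
E
```

```text
time: 21.3
tcp_pos: [0.5193, -0.0368, 0.0708]
orientation: [-3.142, -0.0, 1.244]
contact_force: [-0.6, 0.2, 0.2]
opening: 0.997
time: 22.1
tcp_pos: [0.4806, -0.152, 0.2473]
orientation: [3.14, -0.001, 1.245]
contact_force: [0.8, -0.2, 0.2]
opening: 0.996
time: 22.4
tcp_pos: [0.4812, -0.1495, 0.2461]
orientation: [3.142, -0.0, 1.246]
contact_force: [0.2, -0.5, -0.0]
opening: 1.0
[ 0.4812 -0.1495  0.2461] [ 3.1415 -0.0004  1.2457] [-0.5792  0.0303  0.819   1.7748 -0.0231  1.346  -0.0804] 22.4 [ 0.1897 -0.5186 -0.0467] 1.0001775754211264
((531.7144165039062, -38.85477828979492), (91.35770416259766, 107.54134368896484), 71.17121887207031) 3269
top 489 ((521.6155395507812, -35.195587158203125), 28.06541633605957) 0.10558726616821201
jar [array([0.6024, 0.3045])]
mug [array([0.4589, 0.3152])]
sugar_bowl []
side 504 ((518.130615234375, -36.960853576660156), 29.234058380126953) 0.10555461437776847
jar [array([0.6025, 0.2945])]
mug [array([0.4542, 0.3293])]
sugar_bowl [array([ 0.4208, -0.2835])]
```

View pics/end.png

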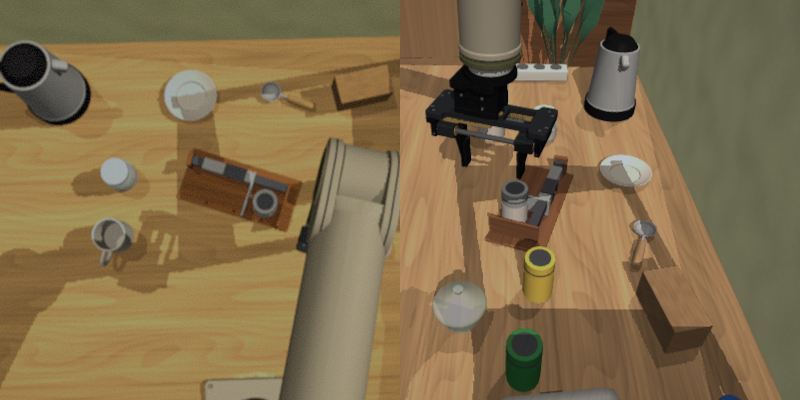

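View pics/w7.png

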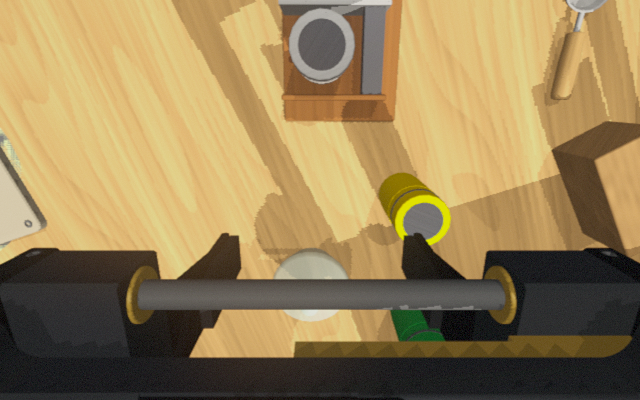

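The tin stands upright between the fences: in `end.png` it is at (265,203) in the top half and (513,200) in the side half. The wrist view shows it at (321,45), inside the bay. Top z is 105.6 mm, and the bystanders are where they were. Handing in.

```bash
python3 -c "
from plant import arm
print(arm.close_job())"
```

```text
the job is handed in; nothing more can be done
None
```

I widened the rack, stood the tea tin upright in the bay between the fences, and handed the job in at about 23 s of the allowed 67 s.

- **Sleeve:** I squeezed the button flush and slid the sleeve out to about 55 mm. I stopped when the sliding force rose from about 5 N to 9 N, then eased off and let go. A close picture then showed the button standing out of the collar, its tip measured at x ≈ 17.3 mm against 18 mm for fully out. I did not look at it that closely again after placing the tin.
- **Force steps:** I sent three of the 2 mm steps together without reading the force between them. The readings show no blocking there; one showed a short jump at about 50 mm of travel.
- **Tin:** The top and side cameras put its centre at about (0.520, −0.036) m, within 3 mm of each other. Its top is at 105.6 mm, which matches standing on the board, and the gripper is well clear.
- **Jar, mug and sugar bowl:** They look unmoved. Jar and mug readings scatter by up to about 14 mm between cameras, as the detector did before. At the end only the side camera found the sugar bowl, within 3 mm of its first reading.

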